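# Hold the roller guard open on the insole cementing machine

## Task

I want to brush down the rollers of the insole cementing machine. Slide its drip tray fully home under the rollers until it is against its stop, then lift the hinged roller guard and hold it open at 50 degrees from shut. Finish while still holding the guard there with the gripper: it falls shut if you let go, so never let it drop; leave the shoe, the insoles and the brush where they are.

Things in the scene. Friction and masses are not known exactly. Their poses are not given: they have to be found in the camera images.
- machine: Bench-top insole cementing machine, fixed: two rollers between green side cheeks (250 mm over their outsides, 204 mm high), gear cover on its left, motor behind. Origin on the table, midway between the cheeks; x points from its front (feed side, facing the robot) to its back, y to its left, z up. Cheeks and feed table reach 102 mm in front of the origin.
- tray (a joint): Slide of the shallow steel drip tray under the rollers, in m: 0 is fully home against a rigid stop, positive is pulled out to the machine's front (-x), at most 0.09. It rubs with about 2.5 N and stays where it is left; it starts 30 to 65 mm out.
- tray_front (a point): Centre of the outer face of the tray's flat upright front panel, 40 mm above the table and 165 mm in front of the machine's origin when home. The panel is 206 mm wide, 4 mm thick and stands from 9 to 53 mm above the table; nothing stands in front of it. Axes as the machine's.
- guard (a joint): Hinge of the roller guard, in rad: 0 is shut, grows as the front edge swings up; 50 degrees is 0.873. A spring and its weight (0.35 to 0.7 kg) pull it shut from any angle with up to about 8 N at the handle; it stops at 1.5.
- guard_handle (a point): Middle of the grip bar of the black bow handle on top of the guard. Bar 12 mm thick, along the machine's y, 88 mm clear between its legs; its axis is 130 mm from the hinge axis along the plate and 44 mm square to it (34 mm free below the bar), 35 mm behind the plate's front edge. The point turns with the guard.
- guard_hinge (a point): Middle of the guard's hinge axis, fixed on the machine 65 mm behind its origin and 190 mm above the table; the axis runs along the machine's y (axes as the machine's). Shut, the guard slopes 15 degrees down from here to the front. It is an aluminium frame with a clear window, 165 mm long and 226 mm wide, flush between the cheeks.
- shoe: Black strap shoe, 270 mm long, 85 mm wide, 85 mm high, standing left of the machine. Origin under its middle.
- insoles: Loose stack of tan insoles, 240 x 80 x 42 mm, right of the machine. Origin under its middle.
- brush: Flat brush with a wooden handle, 190 mm long and 42 mm wide, 20 mm high, lying front left of the machine. Origin under its middle.

How it is judged:
By the outcome, as a careful person would: the job done as asked, in the order asked, and still so for the second after the job is handed in, while the arm keeps its last pose, push and grip.
It also fails if it takes over 51 s, if anything falls off the work surface, if the arm or the gripper's body presses on something with over 40 N, if the wrist force passes 120 N, or if a joint passes its speed limit or range.

## Robot

A 6-joint arm with a two-finger parallel gripper is mounted at the origin on the work surface. World frame = base frame: x ahead of the robot, y to its left, z up, the work surface at z = 0. Lengths are in m, angles in degrees, forces in N, time in s.
With the tool pointing down it reaches from about 0.35 to 0.875 m from the base axis. Payload 4.2 kg.
Tool frame: the origin (TCP) lies at the very end of the fingers, on their centre line; the grasp point (between the pads) lies 19 mm behind it; z points along the fingers, y is the line along which they close (so a half turn about z gives the same grasp; the last joint's range is limited). The gripper opens to 87 mm and grips with 3 to 60 N. Pads are 19 mm wide; open, the fingers measure 117 mm over their backs; the gripper's body (75 mm by 190 mm) begins 51 mm behind the grasp point.
Start: joints at [90.218, 22.042, 0.453, 0, -68.411, -14.817], TCP at [0.158, 0.605, 0.184] pointing down, gripper open.
Joint ranges: [-179.83, 179.83], [-69.29, 118.12], [-61.27, 80.66], [-181.25, 117.63], [-171.15, -9.14], [-177.46, 177.46]. Speed limits (degrees/s): [159.86, 159.86, 180, 180, 180, 180].

## Interface

Orientations are given as a 3x3 rotation matrix whose columns are the frame's x, y, z axes.
In Python, from station import sense, cams, r gives the robot as it stands. The module is installed in compiled form; this text tells all that it offers.
- The arm moves only by the tool step_arm, never from a script. Its argument "targets" is text: rows parted by semicolons, each of 4 numbers parted by spaces: the shift along the tool's x, y, z in cm, then the turn about the tool's z in degrees. In form: x y z turn; .... A call has 1 to 12 rows; each row shifts and turns the commanded pose from where the row before left it, along the tool's axes as they then stand; what a row does not reach is not made up. A row lasts 1/12 s, in which the tool goes at most 41.7 mm and 7.16 degrees, less where a joint would pass 70% of its speed; a pose out of reach is approached as far as the arm can. A call with a gripper value outside its range is refused whole. "claw" is the finger opening in cm, from 0 to 8.7, set as the call begins (left out, the last holds). The fingers move at their own pace and stop on an object; the grip force is fixed at half the most. Time passes only in rows, so rows that do not move let the fingers close. It gives the time, the measured TCP pose, the force, the opening and the grip force at its end, in the units of the state.
- sense(): the state, without advancing time (a new reading comes with each control period).
- cams.capture(name): name is "scene" or "side" or "wrist"; returns a dict with "frame" (480x640x3 uint8, blue, green, red), "vertical_fov" (degrees; the focal length in pixels is half the picture's height over the tangent of half this angle, whatever the lens; pixels are square), "cx", "cy" (the principal point, pixels), "eye" and "rotation" of the camera in the world; the wrist camera has in their place "tool_from_camera" (4x4, takes a point from camera to tool coordinates, whose origin is the TCP and whose axes are the flange's). Camera axes: x right, y down, z forward; pixel columns grow to the right and rows downward; lengths in m; the calibration is good to about 2 mm. A picture is of the moment at which its call begins: read the wrist's pose just before it. There is no depth.
- r.finish_job(): hands the job in; it is judged then, once.
The state is a dict: "time_s": time; "joints": joint angles; "joint_velocities": joint speeds; "effort": joint torques, N m; "tcp_pos": TCP position; "ee_rot": TCP orientation; "wrist_force": force on the tool from outside, world axes, zero at the start; "moment": the same for the moment, N m; "gripper_width": opening from 0.0 (shut) to 1.0 (fully open); "gripper_force": force on a finger pad.
Only numpy, scipy, OpenCV 4.12 (cv2) and the standard library are available. Lean on these libraries where they do the work, as an engineer would, in place of code of your own. Each camera call takes 0.05 s, during which the arm holds its last target. There are 200 camera calls.

## Working session

There is one attempt and no reset: what is moved stays moved. The work goes in short steps, Python scripts to look and compute and a tool call to move; the robot and the scene stay as the last step left them, time stands still between calls to the robot, and variables do not carry over. Pictures are saved under pics/ and viewed, at most 10 in all, crops included, and the job is handed in when it is done.

Besides the shell and the picture viewer there is one more tool, called after "Call:" as name(argument=value, ...), one argument or row to a line, values as JSON. step_arm: Moves the arm, as the interface text tells. Its arguments: {"type":"object","properties":{"targets":{"type":"string"},"claw":{"type":"number"}},"required":["targets"]}

```bash
mkdir -p pics
cat > h.py <<'E'
import numpy as np, cv2
from station import sense, cams, r
def snap(n,f):
    s=sense(); c=cams.capture(n); cv2.imwrite('pics/'+f,c['frame'])
    if 'eye' not in c:
        T=np.array(c['tool_from_camera']); R=np.array(s['ee_rot'])
        c['eye']=np.array(s['tcp_pos'])+R@T[:3,3]; c['rotation']=R@T[:3,:3]
    c['f']=240/np.tan(np.radians(c['vertical_fov'])/2)
    np.savez('pics/'+f+'.npz',**{k:np.array(c[k]) for k in('eye','rotation','f','cx','cy')})
    return c
def proj(c,P):
    q=(np.atleast_2d(P)-c['eye'])@c['rotation']; return q[:,:2]/q[:,2:]*c['f']+[float(c['cx']),float(c['cy'])]
def onz(c,uv,z):
    d=c['rotation']@np.array([(uv[0]-c['cx'])/c['f'],(uv[1]-c['cy'])/c['f'],1]); return c['eye']+d*(z-c['eye'][2])/d[2]
E
python3 - <<'E'
from h import *
a=snap('scene','s1.png');b=snap('side','d1.png')
for c in(a,b):print(c['eye'],c['rotation'],c['f'],c['cx'],c['cy'])
s=sense();print(s['time_s'],s['tcp_pos'],s['ee_rot'])
E
```

```text
[ 0.95875026 -0.2088778   0.79836637] [[ 0.50330077  0.70350081 -0.50177181]
 [ 0.86406684 -0.40384203  0.30049977]
 [ 0.00876528 -0.58480614 -0.81112573]] 447.1704490277024 315.83715933739114 242.77547568565035
[ 0.46279416 -0.24962013  1.02875265] [[ 0.94738044 -0.30258698  0.10445776]
 [-0.32010795 -0.89663462  0.30590401]
 [ 0.00109787 -0.32324524 -0.94631459]] 564.5235381528486 319.48447869272553 245.05477883354197
0.1 [0.15737964 0.6042171  0.18267297] [[ 9.67673659e-01 -2.52205344e-01 -3.92720884e-04]
 [-2.52205627e-01 -9.67671738e-01 -1.93089235e-03]
 [ 1.06956470e-04  1.96752008e-03 -9.99998059e-01]]
```

View pics/s1.png

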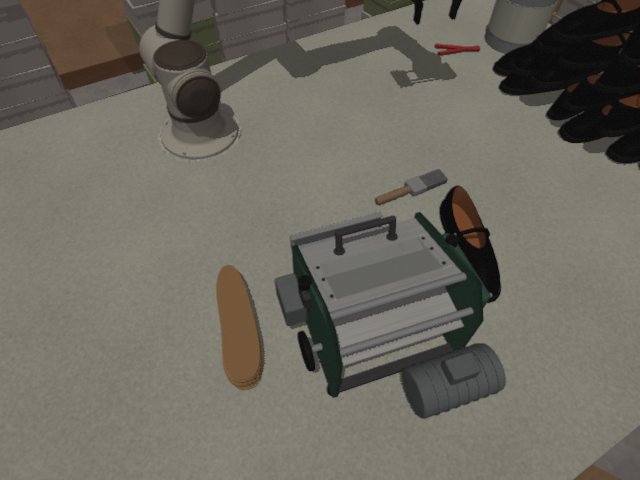

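View pics/d1.png

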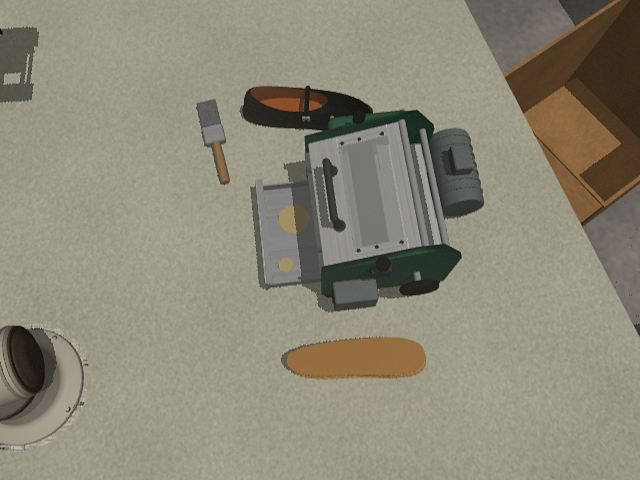

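The scene view shows the shut guard with its handle bar from (338,236) to (393,222), and the tray panel's top edge from (291,238) to (381,215). In the side view the bar runs from (327,163) to (340,226), and the tray panel from (258,181) to (265,286). I'll fit the machine pose and tray slide to these.

```bash
cat > fit.py <<'E'
from h import *
from scipy.optimize import least_squares
L=lambda f:np.load('pics/'+f+'.npz')
a=L('s1.png');b=L('d1.png')
h=[-.072,0,.1989]
def M(p,P):
    c,s=np.cos(p[2]),np.sin(p[2]); P=np.atleast_2d(P).astype(float)
    return P@np.array([[c,s,0],[-s,c,0],[0,0,1]])+[p[0],p[1],0]
def pts(p): return M(p,[[h[0],.05,h[2]],[h[0],-.05,h[2]],[-.165-p[3],.103,.053],[-.165-p[3],-.103,.053]])
A=[[393,222],[338,236],[381,215],[291,238]];B=[[327,163],[340,226],[258,181],[265,286]]
if __name__=='__main__':
    f=lambda p:np.r_[(proj(a,pts(p))-A).ravel(),(proj(b,pts(p))-B).ravel()]
    s=least_squares(f,[.6,.1,.2,.05],loss='soft_l1');print(s.x,np.degrees(s.x[2]),f(s.x).reshape(-1,2).round(1).tolist());np.save('p.npy',s.x)
    for n,c in(('s1',a),('d1',b)):
        im=cv2.imread(f'pics/{n}.png')
        Q=np.r_[pts(s.x),M(s.x,[[-.102,.125,0],[-.102,-.125,0],[.065,.113,.19],[.065,-.113,.19],[-.094,.113,.147],[-.094,-.113,.147]])]
        im=cv2.resize(im,None,fx=2,fy=2,interpolation=cv2.INTER_CUBIC)
        for q in proj(c,Q):cv2.drawMarker(im,tuple(int(round(v*2)) for v in q),(0,0,255),0,12)
        x=proj(c,M(s.x,[0,0,.1]))[0]*2; u,v=int(x[0])-230,max(0,int(x[1])-240)
        np.save(n+'crop.npy',[u,v]); cv2.imwrite(f'pics/{n}_o.png',im[v:v+480,u:u+400])
    i=[cv2.imread(f'pics/{n}_o.png') for n in('s1','d1')];print([k.shape for k in i]);cv2.imwrite('pics/o.png',np.hstack(i))
E
python3 fit.py
```

```text
[ 0.67519354  0.08429414 -0.20937802  0.03470643] -11.996476762261457 [[-1.1, 0.1], [-1.0, 0.5], [-0.5, -0.9], [-2.3, -0.3], [2.3, -0.2], [-2.9, -6.6], [-0.1, -0.8], [2.3, -1.5]]
[(480, 400, 3), (480, 400, 3)]
```

View pics/o.png

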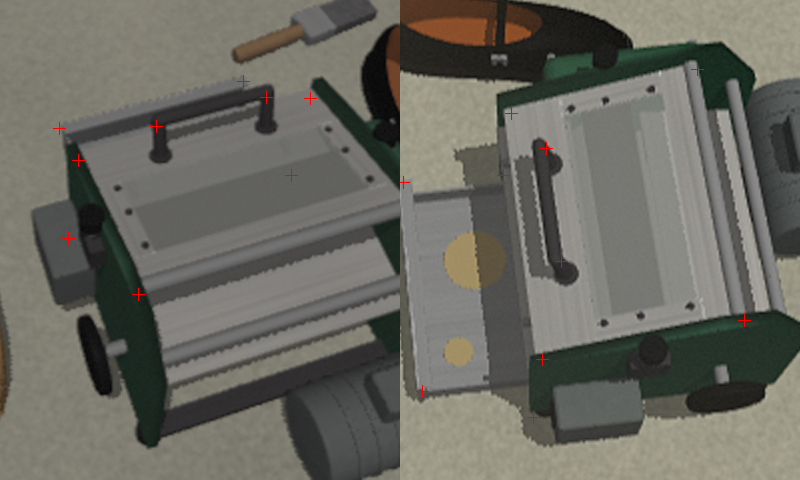

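The overlay matches both views: machine origin about (0.675, 0.084), yaw -12°, tray about 35 mm out. I'll move to in front of the tray panel, closing the fingers on the way.

Call:
step_arm(
  targets="0 0 0 -2.6; 2.64 2.86 0 0; 2.64 2.86 0 0; 2.64 2.86 0 0; 2.64 2.86 0 0; 2.64 2.86 0 0; 2.64 2.86 0 0; 2.64 2.86 0 0; 2.64 2.86 0 0; 2.64 2.86 0 0; 2.64 2.86 0 0; 2.64 2.86 0 0",
  claw=0,
)

```text
time_s: 1.1
tcp_pos: [0.3764, 0.2348, 0.1836]
ee_rot: [[0.978, -0.207, -0.0], [-0.207, -0.978, -0.0], [-0.0, 0.0, -1.0]]
wrist_force: [1.7, 0.2, -0.1]
gripper_width: 0.173
gripper_force: 0.0
```

Call:
step_arm(
  targets="2.64 2.86 0 0; 2.64 2.86 0 0; 2.64 2.86 0 0; 0 0 0 0; 0 0 0 0",
)

```text
time_s: 1.52
tcp_pos: [0.4361, 0.1343, 0.1832]
ee_rot: [[0.977, -0.213, -0.001], [-0.213, -0.977, -0.0], [-0.001, 0.001, -1.0]]
wrist_force: [-0.4, 0.1, 0.4]
gripper_width: 0.001
gripper_force: 0.0
```

```bash
cat > st.py <<'E'
from h import *
from fit import M
p=np.load('p.npy');s=sense();c,n=np.cos(p[2]),np.sin(p[2])
R=np.array(s['ee_rot']);d=np.array(s['tcp_pos'])-[p[0],p[1],0]
print('t',s['time_s'],'machine xyz',np.round([c*d[0]+n*d[1],-n*d[0]+c*d[1],d[2]],4),'yaw x',np.degrees(np.arctan2(R[1,0],R[0,0])),'F',np.round(s['wrist_force'],1),s['gripper_width'],s['gripper_force'])
E
python3 st.py; python3 -c "
from h import *
snap('side','d2.png')"
```

```text
t 1.5167 machine xyz [-0.2443 -0.0007  0.1832] yaw x -12.272039994954822 F [-0.4  0.1  0.4] 0.0012523857988953858 0.0
```

View pics/d2.png

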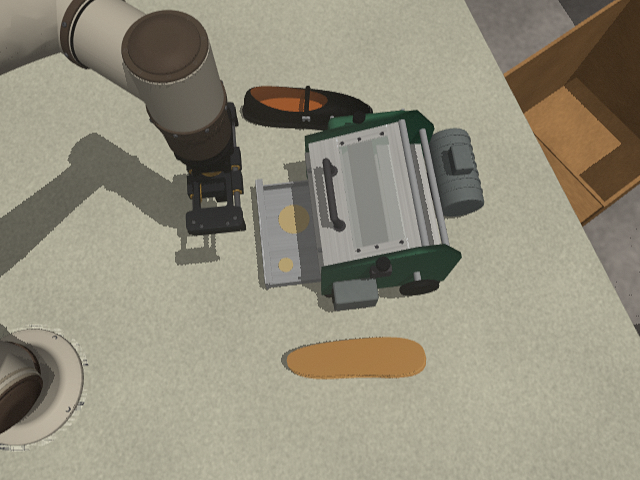

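The side view shows the gripper at about (215,190), clear of the tray panel, with its body long along y and thin in the push direction. Now lower and push.

Call:
step_arm(
  targets="0 0 3 0; 0 0 3 0; 0 0 3 0; 0 0 3 0; 0 0 2.5 0; 0 0 1 0; 0 0 0 0; 0.8 0 0 0; 0.8 0 0 0; 0.6 0 0 0; 0.5 0 0 0; 0.5 0 0 0",
)

```text
time_s: 2.57
tcp_pos: [0.4684, 0.1299, 0.0295]
ee_rot: [[0.978, -0.208, 0.002], [-0.208, -0.978, 0.001], [0.001, -0.001, -1.0]]
wrist_force: [-0.1, 0.2, 0.7]
gripper_width: 0.006
gripper_force: 0.0
```

Call:
step_arm(
  targets="0.5 0 0 0; 0.5 0 0 0; 0.5 0 0 0; 0.4 0 0 0; 0.4 0 0 0; 0.3 0 0 0; 0.3 0 0 0; 0 0 0 0",
)

```text
time_s: 3.23
tcp_pos: [0.496, 0.1236, 0.0286]
ee_rot: [[0.978, -0.208, 0.0], [-0.208, -0.978, 0.0], [0.0, -0.0, -1.0]]
wrist_force: [0.3, -0.3, 0.7]
gripper_width: 0.004
gripper_force: 0.0
```

```bash
python3 st.py
```

```text
t 3.2333 machine xyz [-0.1835  0.0012  0.0286] yaw x -12.01216309360691 F [ 0.3 -0.3  0.7] 0.004066651681612119 0.0
```

Call:
step_arm(
  targets="0.3 0 0 0; 0.3 0 0 0; 0.2 0 0 0",
)

```text
time_s: 3.48
tcp_pos: [0.5036, 0.122, 0.0287]
ee_rot: [[0.978, -0.208, 0.0], [-0.208, -0.978, 0.0], [0.0, -0.0, -1.0]]
wrist_force: [0.9, -0.0, 0.2]
gripper_width: 0.004
gripper_force: 0.0
```

Call:
step_arm(
  targets="0.2 0 0 0; 0.2 0 0 0",
)

```text
time_s: 3.65
tcp_pos: [0.5074, 0.1211, 0.0287]
ee_rot: [[0.978, -0.208, 0.0], [-0.208, -0.978, 0.0], [0.0, -0.0, -1.0]]
wrist_force: [0.1, 0.7, -0.5]
gripper_width: 0.001
gripper_force: 0.0
```

```bash
python3 st.py; python3 -c "
from h import *
a=snap('scene','s3.png')['frame'];b=snap('side','d3.png')['frame'];w=snap('wrist','w3.png')['frame']
f=lambda i:cv2.resize(i,None,fx=2,fy=2)
cv2.imwrite('pics/c3.png',np.hstack([f(b[110:310,170:370]),cv2.resize(w,(400,400))]))"
```

```text
t 3.65 machine xyz [-0.1718  0.0011  0.0287] yaw x -11.998276737765623 F [ 0.1  0.7 -0.5] 0.0007907918874718828 0.0
```

View pics/c3.png

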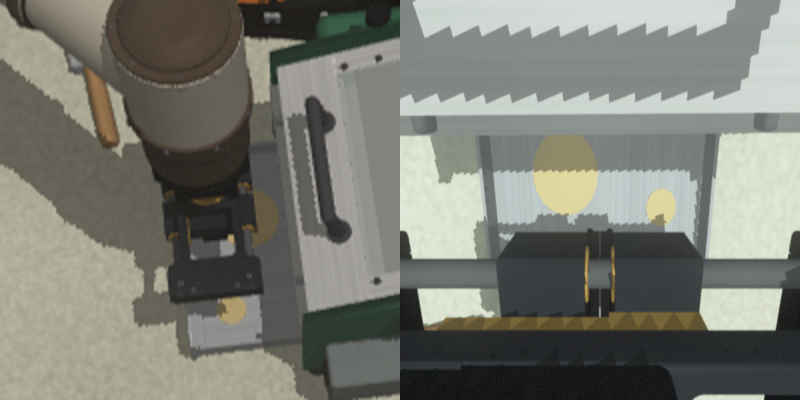

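```bash
python3 -c "
from h import *
from fit import *
b=L('d3.png');a=L('s3.png');p=np.load('p.npy')
print((proj(b,M(p,[[-.172,0,.029],[-.172,0,.1]]))-[170,110])*2)
q=pts(p)[2:];print((proj(b,q)-[170,110])*2)
q2=p.copy();q2[3]=0.003;print((proj(b,pts(q2)[2:])-[170,110])*2)
A=cv2.imread('pics/s3.png');print(proj(a,q),proj(a,pts(q2)[2:]),proj(a,M(p,[-.172,0,.029])))
B=cv2.imread('pics/d3.png');D=cv2.imread('pics/d1.png')
f=lambda i:cv2.resize(i[150:300,240:340],None,fx=4,fy=4,interpolation=2)
cv2.imwrite('pics/c4.png',np.hstack([f(D),f(B)]))"
```

```text
[[216.60973391 247.13125153]
 [211.14551088 219.581241  ]]
[[175.80115821 140.49595272]
 [194.55489815 349.09568467]]
[[209.03870844 136.9909986 ]
 [229.94931733 345.1076935 ]]
[[380.45847183 214.13891291]
 [288.69169151 237.6828379 ]] [[386.33455587 225.16250526]
 [293.04832248 249.63518909]] [[339.41818176 242.42493443]]
```

View pics/c4.png

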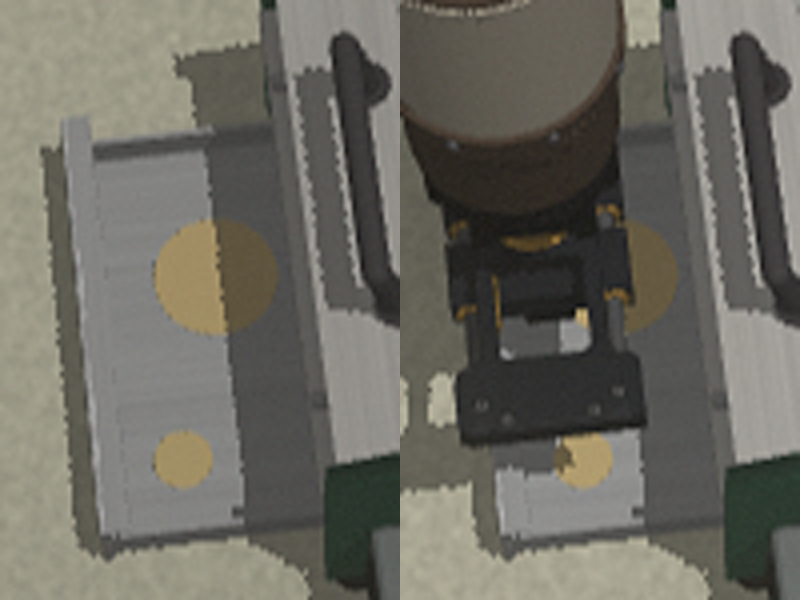

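View pics/s3.png

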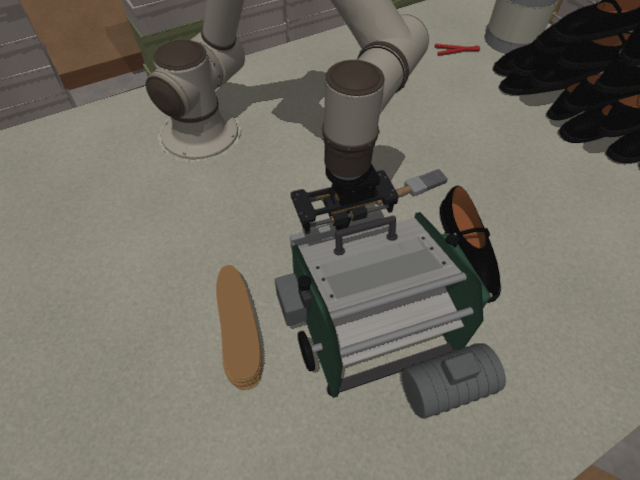

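```bash
python3 -c "
from h import *
from fit import *
p=np.load('p.npy')
i=cv2.imread('pics/w3.png');c=L('w3.png');s=sense();T=np.array(s['tcp_pos']);R=np.array(s['ee_rot'])
print((c['eye']-T)@R,(R.T@c['rotation']).round(3),c['f'],c['cx'],c['cy'])
X=-.165-p[3]
for P,col in((np.array([T,T-R[:,2]*.019,T-R[:,2]*.07]),(0,0,255)),(M(p,[[X,.103,.053],[X,-.103,.053],[X,.103,.009],[X,-.103,.009],[X,0,.053]]),(0,255,0)),(M(p,[[-.072,.05,.199],[-.072,-.05,.199],[-.102,.125,.1],[-.102,-.125,.1]]),(255,0,0))):
  for q in proj(c,P):
    print(col,q.round()); cv2.drawMarker(i,tuple(int(round(v)) for v in np.clip(q,-2000,2000)),col,0,16,2)
d=cv2.imread('pics/d3.png');b=L('d3.png')
d=cv2.resize(d[130:310,230:350],None,fx=2.66,fy=2.66,interpolation=2)
cv2.imwrite('pics/w3o.png',i)"
```

```text
[ 0.0705572  -0.00050008 -0.20141617] [[-0.001 -0.966 -0.26 ]
 [ 1.    -0.001 -0.001]
 [ 0.    -0.26   0.966]] 380.38720061117385 319.4142744921213 239.22933995515962
(0, 0, 255) [321. 268.]
(0, 0, 255) [321. 280.]
(0, 0, 255) [321. 328.]
(0, 255, 0) [123. 334.]
(0, 255, 0) [522. 334.]
(0, 255, 0) [158. 299.]
(0, 255, 0) [486. 299.]
(0, 255, 0) [323. 334.]
(255, 0, 0) [-504. -378.]
(255, 0, 0) [1198. -382.]
(255, 0, 0) [-54. 139.]
(255, 0, 0) [703. 138.]
```

View pics/w3o.png

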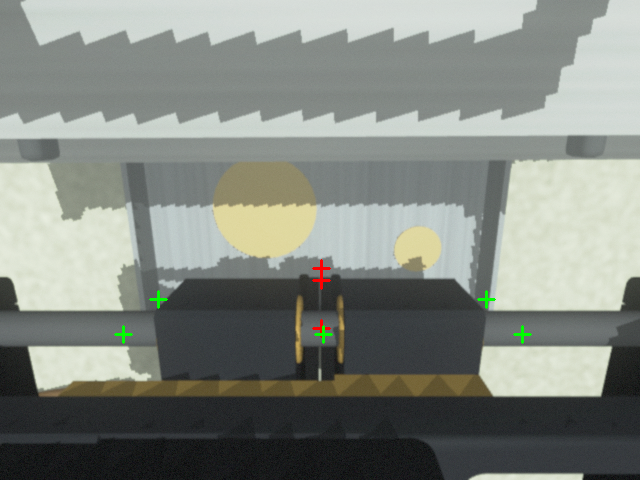

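The wrist view shows the fingers ending near row 275, short of the panel's predicted line at row 334. All views still place the panel about 35 mm out, so the fingertips passed over it. They seem to end higher than the stated TCP. I'll lift, back off and go in lower, watching the force.

Call:
step_arm(
  targets="0 0 -2 0; 0 0 -2 0; 0 0 -2 0; 0 0 0 0; -2 0 0 0; -2 0 0 0; -2 0 0 0; -2 0 0 0; 0 0 0 0; 0 0 0 0",
)

```text
time_s: 4.63
tcp_pos: [0.4282, 0.1378, 0.0886]
ee_rot: [[0.978, -0.206, -0.0], [-0.206, -0.978, -0.0], [-0.0, 0.0, -1.0]]
wrist_force: [0.0, -0.2, 0.1]
gripper_width: 0.007
gripper_force: 0.0
```

Call:
step_arm(
  targets="0 0 2.5 0; 0 0 2.5 0; 0 0 1.5 0; 0 0 0.8 0; 0 0 0.3 0; 0 0 0.2 0; 0 0 0 0; 0 0 0 0",
)

```text
time_s: 5.3
tcp_pos: [0.4298, 0.1382, 0.0114]
ee_rot: [[0.978, -0.208, 0.002], [-0.208, -0.978, 0.001], [0.001, -0.001, -1.0]]
wrist_force: [-0.5, -0.1, 0.5]
gripper_width: 0.003
gripper_force: 0.0
```

```bash
python3 st.py
```

```text
t 5.3 machine xyz [-0.2513  0.0017  0.0114] yaw x -11.994956537619514 F [-0.5 -0.1  0.5] 0.002964777415546455 0.0
```

```bash
python3 -c "
from h import *
from fit import *
p=np.load('p.npy');s=sense();T=np.array(s['tcp_pos']);R=np.array(s['ee_rot'])
F=np.array([T+R@[x,y,z] for z in(0,-.037) for x in(-.0095,.0095) for y in(-.015,.015)])
o=[]
for n,b in(('wrist',(40,440,120,520)),('side',(140,290,180,330)),('scene',(150,270,280,400))):
  c=snap(n,n+'5.png');i=c['frame'].copy();u0,v0=b[2],b[0];k=400/(b[3]-b[2])
  i=cv2.resize(i[b[0]:b[1],b[2]:b[3]],None,fx=k,fy=k,interpolation=2)
  for Q,col in((F[:4],(0,0,255)),(F[4:],(0,255,255)),(pts(p)[2:],(0,255,0))):
    for q in proj(c,Q):cv2.drawMarker(i,(int((q[0]-u0)*k),int((q[1]-v0)*k)),col,0,8)
  o.append(cv2.resize(i,(400,int(i.shape[0]))) )
  print(n,i.shape)
h=600
a=np.zeros((600,800,3),'u1');a[:400,:400]=o[0][:400];a[:400,400:]=o[1][:400]
t=cv2.resize(o[2],None,fx=.5,fy=.5);a[400:400+min(200,t.shape[0]),:t.shape[1]]=t[:200]
cv2.imwrite('pics/c5.png',a)"
```

```text
wrist (400, 400, 3)
side (400, 400, 3)
scene (400, 400, 3)
```

View pics/c5.png

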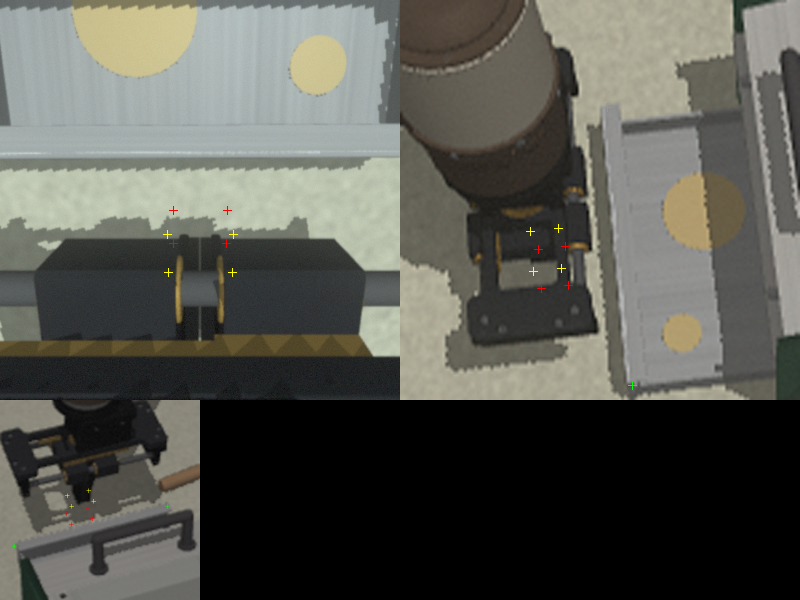

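The composite shows the real fingertips at the yellow marks, about 37 mm behind the stated TCP. The panel is still about 35 mm out. With the TCP at z = 0 the tips stand near 37 mm, well on the panel, so I'll push there.

Call:
step_arm(
  targets="0 0 0.4 0; 0 0 0.4 0; 0 0 0.3 0; 1 0 0 0; 1 0 0 0; 0.8 0 0 0; 0.6 0 0 0; 0.5 0 0 0; 0.5 0 0 0; 0.4 0 0 0; 0.4 0 0 0",
)

```text
time_s: 6.37
tcp_pos: [0.4798, 0.1269, -0.0005]
ee_rot: [[0.978, -0.208, -0.001], [-0.208, -0.978, -0.0], [-0.001, 0.0, -1.0]]
wrist_force: [-1.9, 2.1, 0.3]
gripper_width: 0.007
gripper_force: 1.4
```

Call:
step_arm(
  targets="0.4 0 0 0; 0.4 0 0 0",
)

```text
time_s: 6.53
tcp_pos: [0.4876, 0.1253, -0.0005]
ee_rot: [[0.978, -0.208, -0.0], [-0.208, -0.978, -0.0], [-0.0, 0.0, -1.0]]
wrist_force: [-2.5, 2.9, -0.1]
gripper_width: 0.009
gripper_force: 1.4
```

```bash
python3 st.py
```

```text
t 6.5333 machine xyz [-0.192   0.0011 -0.0005] yaw x -11.990129026951989 F [-2.5  2.9 -0.1] 0.009276578811650824 1.3986081629991531
```

Contact, at roughly the tray's rubbing force. Keep pushing.

Call:
step_arm(
  targets="0.4 0 0 0; 0.4 0 0 0; 0.3 0 0 0; 0.2 0 0 0; 0.2 0 0 0",
)

```text
time_s: 6.95
tcp_pos: [0.4979, 0.1225, -0.0006]
ee_rot: [[0.978, -0.21, -0.008], [-0.21, -0.978, -0.0], [-0.008, 0.002, -1.0]]
wrist_force: [-21.2, 15.9, 14.0]
gripper_width: 0.006
gripper_force: 12.4
```

Call:
step_arm(
  targets="0.2 0 0 0; 0.2 0 0 0",
)

```text
time_s: 7.12
tcp_pos: [0.4978, 0.1223, -0.0007]
ee_rot: [[0.978, -0.21, -0.015], [-0.21, -0.978, -0.001], [-0.014, 0.004, -1.0]]
wrist_force: [-34.3, 25.6, 22.9]
gripper_width: -0.003
gripper_force: 19.2
```

Call:
step_arm(
  targets="0.15 0 0 0; 0.15 0 0 0",
)

```text
time_s: 7.28
tcp_pos: [0.4977, 0.1222, -0.0006]
ee_rot: [[0.977, -0.211, -0.02], [-0.211, -0.978, -0.001], [-0.019, 0.005, -1.0]]
wrist_force: [-40.8, 29.3, 28.1]
gripper_width: 0.001
gripper_force: 23.4
```

The tray stopped firmly: the force climbs and it no longer moves. I'll back off, then check the slide numerically by comparing rectified brightness profiles before and after.

Call:
step_arm(
  targets="-0.8 0 0 0; -1.5 0 0 0; -2 0 0 0; -2 0 0 0; -2 0 0 0; 0 0 -2 0; 0 0 -2 0; 0 0 0 0; 0 0 0 0",
)

```text
time_s: 8.03
tcp_pos: [0.4295, 0.1386, 0.041]
ee_rot: [[0.978, -0.208, 0.004], [-0.208, -0.978, 0.002], [0.003, -0.003, -1.0]]
wrist_force: [-0.1, -0.1, -0.4]
gripper_width: 0.004
gripper_force: 0.0
```

```bash
cat > prof.py <<'E'
from h import *
from fit import *
p=np.load('p.npy');snap('side','d6.png');snap('scene','s6.png');snap('wrist','w6.png')
xs=np.arange(-.26,-.09,.002);ys=np.arange(-.09,.0901,.01)
def prof(f,z):
    i=cv2.cvtColor(cv2.imread('pics/'+f),6);c=L(f);g=np.array([[x,y,z] for x in xs for y in ys])
    q=proj(c,M(p,g)).astype('f4');v=cv2.remap(i,q[:,0].reshape(len(xs),-1),q[:,1].reshape(len(xs),-1),1)
    return np.median(v,1).astype(int)
for n in('d1.png','d6.png','s1.png','s6.png','w6.png'):print(n,prof(n,.053).tolist())
for n in('d1.png','d6.png','s6.png','w6.png'):
    h=cv2.cvtColor(cv2.imread('pics/'+n),40);m=cv2.inRange(h,(15,70,60),(30,255,255));k,_,st,ce=cv2.connectedComponentsWithStats(m);c=L(n)
    for j in range(1,k):
        if st[j,4]>60:
            w=onz(c,ce[j],.012);d=w[:2]-p[:2];cc,ss=np.cos(p[2]),np.sin(p[2]);print(n,st[j].tolist(),ce[j].round(1),np.round([cc*d[0]+ss*d[1],-ss*d[0]+cc*d[1]],4))
E
python3 prof.py; python3 st.py
```

```text
d1.png [154, 154, 153, 154, 154, 154, 153, 153, 152, 153, 152, 153, 153, 153, 153, 152, 152, 152, 152, 152, 153, 154, 138, 88, 91, 91, 91, 90, 135, 135, 132, 133, 132, 133, 133, 130, 132, 131, 131, 131, 131, 131, 132, 131, 131, 131, 132, 131, 132, 132, 133, 132, 132, 132, 132, 133, 131, 133, 132, 133, 133, 93, 78, 80, 80, 80, 79, 80, 79, 79, 79, 79, 79, 78, 78, 78, 78, 78, 87, 91, 89, 87, 119, 145, 123]
d6.png [49, 49, 49, 50, 48, 48, 49, 48, 50, 46, 50, 57, 52, 52, 53, 52, 59, 63, 141, 165, 167, 166, 167, 166, 165, 165, 165, 167, 165, 165, 165, 165, 164, 165, 165, 165, 163, 164, 167, 122, 96, 98, 99, 98, 96, 119, 157, 144, 145, 145, 144, 146, 144, 144, 143, 144, 143, 144, 143, 145, 145, 94, 86, 87, 87, 87, 88, 87, 88, 88, 87, 87, 87, 87, 87, 88, 88, 87, 96, 100, 98, 97, 132, 160, 135]
s1.png [128, 128, 127, 127, 127, 127, 128, 128, 128, 127, 127, 127, 127, 126, 127, 127, 127, 127, 128, 127, 127, 127, 126, 126, 127, 126, 119, 115, 112, 109, 110, 109, 108, 95, 75, 58, 49, 48, 50, 50, 49, 47, 45, 42, 63, 95, 109, 106, 90, 74, 69, 69, 69, 80, 103, 113, 117, 117, 115, 115, 116, 118, 117,
[... 1769 characters left out ...]
 [-1.1683 -0.347 ]
s6.png [377, 186, 34, 19, 187] [392.6 194.8] [-0.2749  0.1716]
s6.png [216, 265, 47, 125, 4056] [237.8 330.4] [-0.0489 -0.249 ]
s6.png [585, 465, 34, 15, 180] [597.3 474.2] [0.3689 0.2396]
w6.png [205, 0, 73, 24, 476] [239.1   7.6] [-0.1156  0.0441]
w6.png [408, 53, 35, 12, 234] [424.7  58.3] [-0.1407 -0.057 ]
w6.png [11, 263, 114, 42, 3010] [ 67.8 282.9] [-0.2728  0.1631]
w6.png [295, 295, 8, 68, 419] [298.3 328.9] [-0.3057  0.0155]
w6.png [337, 295, 8, 68, 382] [340.6 329.3] [-0.3061 -0.0126]
w6.png [60, 374, 432, 23, 7326] [295.1 386.6] [-0.3501  0.0184]
t 8.1833 machine xyz [-0.2531  0.0006  0.0391] yaw x -12.034431423496441 F [-0.4 -0.5  0. ] 0.0023993950670252234 0.0
```

The gold disc in the tray moved in by 35.0 mm and the panel edge by 35 mm, matching the fitted 34.7 mm. With the hard stop felt, the tray is home. The fingertip offset matters for the grasp, so I'll measure it by lightly touching the table.

Call:
step_arm(
  targets="0 0 2 0; 0 0 2 0; 0 0 1 0; 0 0 0.7 0; 0 0 0.3 0; 0 0 0.3 0; 0 0 0 0",
)

```text
time_s: 8.77
tcp_pos: [0.428, 0.1379, -0.0237]
ee_rot: [[0.978, -0.208, -0.0], [-0.208, -0.978, -0.0], [-0.0, 0.0, -1.0]]
wrist_force: [0.1, 0.1, 0.4]
gripper_width: 0.003
gripper_force: 0.0
```

Call:
step_arm(
  targets="0 0 0.3 0; 0 0 0.3 0; 0 0 0 0",
)

```text
time_s: 9.02
tcp_pos: [0.4279, 0.1379, -0.0295]
ee_rot: [[0.978, -0.208, -0.0], [-0.208, -0.978, 0.0], [-0.0, -0.0, -1.0]]
wrist_force: [0.1, -0.0, 0.3]
gripper_width: 0.005
gripper_force: 0.0
```

Call:
step_arm(
  targets="0 0 0.25 0; 0 0 0.25 0; 0 0 0 0",
)

```text
time_s: 9.27
tcp_pos: [0.4277, 0.1378, -0.0347]
ee_rot: [[0.978, -0.208, -0.001], [-0.208, -0.978, -0.0], [-0.0, 0.0, -1.0]]
wrist_force: [-0.2, -0.6, -0.3]
gripper_width: 0.009
gripper_force: 0.0
```

Call:
step_arm(
  targets="0 0 0.2 0; 0 0 0.2 0; 0 0 0 0",
)

```text
time_s: 9.52
tcp_pos: [0.4281, 0.1381, -0.0384]
ee_rot: [[0.978, -0.208, 0.0], [-0.208, -0.978, -0.0], [0.0, 0.0, -1.0]]
wrist_force: [-0.6, 0.4, 1.0]
gripper_width: 0.007
gripper_force: 0.0
```

Call:
step_arm(
  targets="0 0 0.2 0; 0 0 0.1 0; 0 0 0 0",
)

```text
time_s: 9.77
tcp_pos: [0.4282, 0.1381, -0.0386]
ee_rot: [[0.978, -0.206, 0.001], [-0.206, -0.978, -0.0], [0.001, 0.0, -1.0]]
wrist_force: [-7.2, -1.5, 29.9]
gripper_width: 0.01
gripper_force: 14.7
```

The real fingertips are 38.5 mm behind the stated TCP, so the true grasp point is about 57.5 mm behind it. Next: lift, then check the last joint before choosing the turn direction.

Call:
step_arm(
  targets="0 0 -2.5 0; 0 0 -3.5 0; 0 0 -3.5 0; 0 0 -3.5 0; 0 0 -3.5 0; 0 0 -3.5 0; 0 0 -3.5 0; 0 0 -2.5 0; 0 0 0 0",
  claw=5,
)

```text
time_s: 10.52
tcp_pos: [0.4311, 0.1396, 0.2246]
ee_rot: [[0.978, -0.207, 0.011], [-0.207, -0.978, 0.006], [0.009, -0.008, -1.0]]
wrist_force: [-0.6, -0.4, -0.1]
gripper_width: 0.547
gripper_force: 0.0
```

```bash
python3 st.py; python3 -c "
from station import sense;print(sense()['joints'])"
```

```text
t 10.5167 machine xyz [-0.2502  0.0033  0.2246] yaw x -11.951196467837299 F [-0.6 -0.4 -0.1] 0.5474514257850981 0.0
[ 38.68652232   2.75827115 -18.84183458   0.13024722 -67.69227183
  39.31581235]
```

Call:
step_arm(
  targets="0 0 0 6.9; 0 0 0 6.9; 0 0 0 6.9; 0 0 0 6.9; 0 0 0 6.9; 0 0 0 6.9; 0 0 0 6.9; 0 0 0 6.9; 0 0 0 6.9; 0 0 0 6.9; 0 0 0 6.9; 0 0 0 6.9",
)

```text
time_s: 11.52
tcp_pos: [0.4275, 0.1378, 0.2178]
ee_rot: [[-0.09, -0.996, -0.001], [-0.996, 0.09, -0.0], [0.001, 0.001, -1.0]]
wrist_force: [0.4, -0.6, -1.2]
gripper_width: 0.576
gripper_force: 0.0
```

Call:
step_arm(
  targets="0 0 0 6.9; 0 -2.5 0 0; 0 -3.5 0 0; 0 -3.5 0 0; 0 -3.5 0 0; 0 -2.5 0 0; 0 -2 0 0; 0 0 0 0; 0 0 0 0; 0 0 0 0",
)

```text
time_s: 12.35
tcp_pos: [0.5985, 0.1024, 0.2177]
ee_rot: [[-0.203, -0.979, -0.002], [-0.979, 0.203, -0.0], [0.001, 0.002, -1.0]]
wrist_force: [-0.5, 0.0, 1.3]
gripper_width: 0.574
gripper_force: 0.0
```

```bash
python3 st.py
```

```text
t 12.35 machine xyz [-0.0788  0.0018  0.2177] yaw x -101.70999414902265 F [-0.5  0.   1.3] 0.5741681981164876 0.0
```

Call:
step_arm(
  targets="0.3 -0.6 0 0; 0 0 1 0; 0 0 0 0; 0 0 0 0",
)

```text
time_s: 12.68
tcp_pos: [0.6036, 0.0983, 0.2079]
ee_rot: [[-0.203, -0.979, -0.002], [-0.979, 0.203, -0.0], [0.001, 0.002, -1.0]]
wrist_force: [-0.0, 0.2, 0.0]
gripper_width: 0.57
gripper_force: 0.0
```

```bash
python3 st.py; python3 -c "
from h import *
from fit import *
p=np.load('p.npy');s=sense();T=np.array(s['tcp_pos']);R=np.array(s['ee_rot'])
F=np.array([T+R@[x,y,-.0385] for y in(-.025,.025) for x in(-.0095,.0095)]);G=(T+R@[0,0,-.0575])[None]
H=pts(p)[:2]
a=np.zeros((600,800,3),'u1')
for n,b,k,at in(('wrist',(0,480,0,640),.75,(0,0)),('side',(120,270,260,400),2,(0,500)),('scene',(180,280,290,440),2.5,(360,0))):
  c=snap(n,n+'7.png');i=c['frame'];i=cv2.resize(i[b[0]:b[1],b[2]:b[3]],None,fx=k,fy=k,interpolation=2)
  for Q,col in((F,(0,0,255)),(H,(0,255,0)),(G,(0,255,255))):
    for q in proj(c,Q):print(n,col,q.round());cv2.drawMarker(i,(int((q[0]-b[2])*k),int((q[1]-b[0])*k)),col,0,10)
  h,w=min(600-at[0],i.shape[0]),min(800-at[1],i.shape[1]);a[at[0]:at[0]+h,at[1]:at[1]+w]=i[:h,:w]
cv2.imwrite('pics/c7.png',a)"
```

```text
t 12.6833 machine xyz [-0.0729 -0.0012  0.2079] yaw x -101.68760325187404 F [-0.   0.2  0. ] 0.5703664388831413 0.0
wrist (0, 0, 255) [265. 314.]
wrist (0, 0, 255) [263. 276.]
wrist (0, 0, 255) [372. 314.]
wrist (0, 0, 255) [373. 276.]
wrist (0, 255, 0) [317. 341.]
wrist (0, 255, 0) [317. 178.]
wrist (0, 255, 255) [318. 314.]
side (0, 0, 255) [349. 171.]
side (0, 0, 255) [351. 182.]
side (0, 0, 255) [316. 175.]
side (0, 0, 255) [318. 186.]
side (0, 255, 0) [329. 163.]
side (0, 255, 0) [337. 219.]
side (0, 255, 255) [334. 173.]
scene (0, 0, 255) [378. 221.]
scene (0, 0, 255) [367. 224.]
scene (0, 0, 255) [366. 198.]
scene (0, 0, 255) [356. 201.]
scene (0, 255, 0) [392. 222.]
scene (0, 255, 0) [337. 237.]
scene (0, 255, 255) [368. 203.]
```

View pics/c7.png

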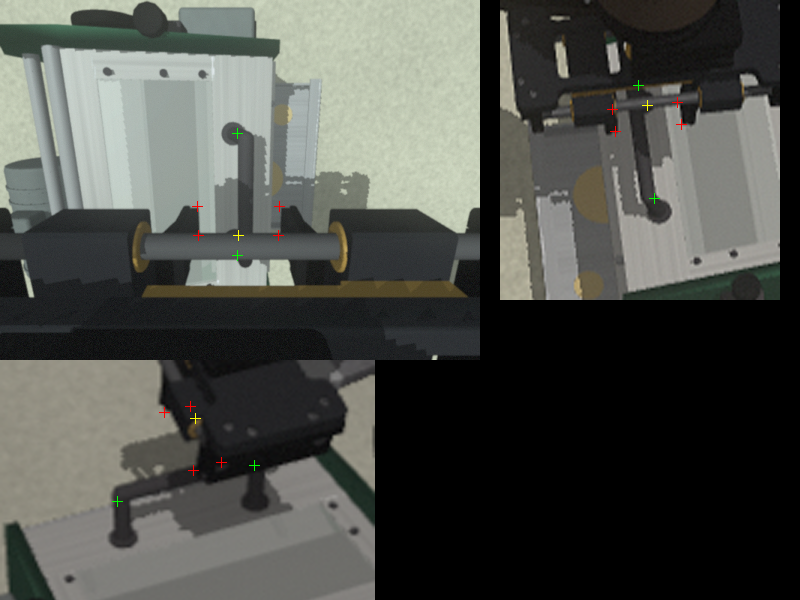

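The wrist view shows the bar at column 245 of the crop, between the fingers at 200 and 280, about 4 mm ahead of centre. Correct by 4 mm, descend and close.

Call:
step_arm(
  targets="0 0.4 0 0; 0 0 1.5 0; 0 0 1.5 0; 0 0 1.2 0; 0 0 1 0; 0 0 0.7 0; 0 0 0.5 0; 0 0 0 0; 0 0 0 0",
)

```text
time_s: 13.58
tcp_pos: [0.601, 0.0992, 0.1449]
ee_rot: [[-0.203, -0.979, 0.001], [-0.979, 0.203, -0.0], [-0.0, -0.001, -1.0]]
wrist_force: [0.0, 0.2, 0.2]
gripper_width: 0.569
gripper_force: 0.0
```

Call:
step_arm(
  targets="0 0 0 0; 0 0 0 0; 0 0 0 0; 0 0 0 0; 0 0 0 0; 0 0 0 0; 0 0 0 0; 0 0 0 0; 0 0 0 0; 0 0 0 0",
  claw=0,
)

```text
time_s: 14.42
tcp_pos: [0.5993, 0.0994, 0.1444]
ee_rot: [[-0.203, -0.979, -0.003], [-0.979, 0.203, 0.0], [0.001, 0.003, -1.0]]
wrist_force: [-5.4, 2.0, 1.6]
gripper_width: 0.124
gripper_force: 30.0
```

```bash
python3 st.py
```

```text
t 14.4167 machine xyz [-0.0774 -0.0011  0.1444] yaw x -101.70300611056203 F [-5.4  2.   1.6] 0.12417751201720885 29.99895930290222
```

The bar is gripped: the opening is 10.8 mm and the grip 30 N. Now I'll follow the hinge arc (radius 137 mm) in two halves.

Call:
step_arm(
  targets="0 -0.05 -0.6 0; 0 -0.08 -0.59 0; 0 -0.1 -0.59 0; 0 -0.13 -0.58 0; 0 -0.15 -0.58 0; 0 -0.18 -0.57 0; 0 -0.2 -0.57 0; 0 -0.23 -0.55 0; 0 -0.25 -0.54 0; 0 -0.28 -0.53 0; 0 0 0 0; 0 0 0 0",
)

```text
time_s: 15.42
tcp_pos: [0.6138, 0.0963, 0.2015]
ee_rot: [[-0.203, -0.979, -0.007], [-0.979, 0.203, 0.0], [0.001, 0.007, -1.0]]
wrist_force: [-9.0, 4.4, -0.4]
gripper_width: 0.126
gripper_force: 30.0
```

```bash
python3 st.py
```

```text
t 15.4167 machine xyz [-0.0625 -0.001   0.2015] yaw x -101.70017894016866 F [-9.   4.4 -0.4] 0.1258061989060226 29.99871701002121
```

Call:
step_arm(
  targets="0 -0.27 -0.52 0; 0 -0.29 -0.5 0; 0 -0.31 -0.49 0; 0 -0.34 -0.48 0; 0 -0.36 -0.46 0; 0 -0.39 -0.44 0; 0 -0.41 -0.42 0; 0 -0.43 -0.4 0; 0 -0.45 -0.38 0; 0 -0.47 -0.36 0; 0 0 0 0; 0 0 0 0",
)

```text
time_s: 16.42
tcp_pos: [0.651, 0.0886, 0.2493]
ee_rot: [[-0.202, -0.979, -0.003], [-0.979, 0.202, 0.0], [0.0, 0.003, -1.0]]
wrist_force: [-11.8, 4.5, 7.8]
gripper_width: 0.125
gripper_force: 30.0
```

```bash
cat > ang.py <<'E'
from h import *
s=sense();R=np.array(s['ee_rot']);c,n=np.cos(np.radians(-12)),np.sin(np.radians(-12))
g=lambda t,R:np.array(t)+np.array(R)@[0,0,-.0575]
g0=g([.5993,.0994,.1444],np.array([[0,0,-.003],[0,0,0],[0,0,-1]]));d=g(s['tcp_pos'],R)-g0
dx=c*d[0]+n*d[1];dz=d[2]
th=np.arange(0,80,.1);a=np.radians(3.7+th);x=-.13725*np.cos(a)+.13696;z=.13725*np.sin(a)-.00886
i=np.argmin((x-dx)**2+(z-dz)**2);print('dx,dz',dx,dz,'ang',th[i],'miss',dx-x[i],dz-z[i]);print('by z',th[np.argmin(abs(z-dz))],'by chord',np.degrees(2*np.arcsin(np.hypot(dx,dz)/2/.13725)))
E
python3 ang.py;python3 st.py
```

```text
dx,dz 0.05280980744588164 0.1048905442742871 ang 49.800000000000004 miss -0.0025107650724967706 0.003421190154574011
by z 52.300000000000004 by chord 50.65769630571031
t 16.4167 machine xyz [-0.0246 -0.0008  0.2493] yaw x -101.64490232690926 F [-11.8   4.5   7.8] 0.12546229058843072 30.003348290920258
```

The guard is up, but the estimates differ: 48.5° by x, 52.3° by z. I'll measure the angle directly by warping the guard plate's visible side strips to plate coordinates for each candidate angle and correlating with the shut picture.

```bash
cat > gang.py <<'E'
from h import *
from fit import *
import sys
n=sys.argv[1]
p=np.load('p.npy')
for k in('side','scene'):snap(k,f'{k}{n}.png')
u=np.arange(.02,.165,.001)
def warp(f,th,ys,off=(0,0)):
    a=np.radians(th-15);U,Y=np.meshgrid(u,ys);h=.004
    X=.065-U*np.cos(a)+h*np.sin(a)+off[0];Z=.19+U*np.sin(a)+h*np.cos(a)
    q=proj(L(f),M(p,np.c_[X.ravel(),Y.ravel()+off[1],Z.ravel()])).astype('f4').reshape(*U.shape,2)
    i=cv2.GaussianBlur(cv2.cvtColor(cv2.imread('pics/'+f),6),(3,3),0);return cv2.remap(i,q[...,0],q[...,1],1).astype('f4')
def ncc(a,b):
    a=a-a.mean();b=b-b.mean();return float((a*b).sum()/np.sqrt((a*a).sum()*(b*b).sum()))
for nm,ref,cur in(('side','d6.png',f'side{n}.png'),('scene','s6.png',f'scene{n}.png')):
  for ys in(np.arange(-.125,-.07,.001),np.arange(.07,.125,.001)):
    for off in((0,0),(-.005,0)):
      A=warp(ref,0,ys,off)
      t=[(ncc(A,warp(cur,th,ys,off)),th) for th in np.arange(30,65,.5)]
      print(nm,ys[0].round(3),off,[(round(a,2),b) for a,b in sorted(t)[::-1][:4]])
E
python3 gang.py 8
```

```text
side -0.125 (0, 0) [(0.88, np.float64(46.0)), (0.88, np.float64(45.5)), (0.88, np.float64(46.5)), (0.88, np.float64(45.0))]
side -0.125 (-0.005, 0) [(0.9, np.float64(48.0)), (0.9, np.float64(47.5)), (0.89, np.float64(47.0)), (0.89, np.float64(48.5))]
side 0.07 (0, 0) [(0.21, np.float64(30.5)), (0.21, np.float64(30.0)), (0.21, np.float64(31.0)), (0.21, np.float64(31.5))]
side 0.07 (-0.005, 0) [(0.22, np.float64(31.0)), (0.22, np.float64(31.5)), (0.22, np.float64(30.5)), (0.22, np.float64(32.0))]
scene -0.125 (0, 0) [(0.65, np.float64(46.5)), (0.65, np.float64(46.0)), (0.65, np.float64(45.5)), (0.65, np.float64(47.0))]
scene -0.125 (-0.005, 0) [(0.66, np.float64(49.0)), (0.66, np.float64(48.5)), (0.66, np.float64(48.0)), (0.66, np.float64(49.5))]
scene 0.07 (0, 0) [(0.17, np.float64(48.5)), (0.17, np.float64(48.0)), (0.17, np.float64(49.0)), (0.17, np.float64(47.5))]
scene 0.07 (-0.005, 0) [(0.18, np.float64(51.0)), (0.18, np.float64(50.5)), (0.18, np.float64(51.5)), (0.18, np.float64(50.0))]
```

Both cameras put the plate at about 48 to 49°, agreeing with the x estimate. Nudge it up about 1.5° and re-measure.

Call:
step_arm(
  targets="0 -0.15 -0.05 0; 0 -0.15 -0.05 0; 0 0 0 0; 0 0 0 0; 0 0 0 0",
)

```text
time_s: 16.93
tcp_pos: [0.6533, 0.0882, 0.2512]
ee_rot: [[-0.201, -0.98, -0.003], [-0.98, 0.201, 0.0], [0.0, 0.003, -1.0]]
wrist_force: [-13.9, 4.7, 10.5]
gripper_width: 0.124
gripper_force: 30.0
```

```bash
python3 ang.py;python3 st.py; python3 gang.py 9 | grep -v 'side 0.07'
cat > g2.py <<'E'
import sys
from scipy.optimize import minimize
sys.argv=['x','9b']
from gang import *
for ys in(np.arange(-.125,-.07,.001),):
  f=lambda v:-sum(ncc(warp(r,0,ys,(v[1]/1e3,v[2]/1e3)),warp(c,v[0],ys,(v[1]/1e3,v[2]/1e3))) for r,c in(('d6.png','side9.png'),('s6.png','scene9.png')))
  for x0 in((48,-2,0),(50,-5,0),(52,-7,0)):
    s=minimize(f,x0,method='Nelder-Mead',options=dict(initial_simplex=np.array(x0)+np.array([[0,0,0],[2,0,0],[0,2,0],[0,0,2]])));print('FIT',s.x.round(2),s.fun)
E
python3 g2.py | grep FIT
```

```text
dx,dz 0.05517458169863568 0.10678349971662679 ang 51.0 miss -0.0024744593547282034 0.0036286154781247915
by z 53.7 by chord 51.936185636838104
t 16.9333 machine xyz [-0.0222 -0.0008  0.2512] yaw x -101.61838376758243 F [-13.9   4.7  10.5] 0.12411690290641425 30.00552624464035
side -0.125 (0, 0) [(0.88, np.float64(47.0)), (0.88, np.float64(47.5)), (0.88, np.float64(46.5)), (0.87, np.float64(46.0))]
side -0.125 (-0.005, 0) [(0.89, np.float64(49.0)), (0.89, np.float64(48.5)), (0.89, np.float64(49.5)), (0.89, np.float64(48.0))]
scene -0.125 (0, 0) [(0.64, np.float64(48.0)), (0.64, np.float64(47.5)), (0.64, np.float64(47.0)), (0.64, np.float64(48.5))]
scene -0.125 (-0.005, 0) [(0.65, np.float64(50.0)), (0.65, np.float64(50.5)), (0.65, np.float64(51.0)), (0.65, np.float64(49.5))]
scene 0.07 (0, 0) [(0.16, np.float64(49.5)), (0.16, np.float64(50.0)), (0.16, np.float64(49.0)), (0.16, np.float64(50.5))]
scene 0.07 (-0.005, 0) [(0.17, np.float64(52.0)), (0.17, np.float64(51.5)), (0.17, np.float64(52.5)), (0.17, np.float64(51.0))]
FIT [49.95 -8.59 -8.39] -1.596570074558258
FIT [49.77 -7.96 -8.52] -1.5967219471931458
FIT [49.84 -7.82 -8.47] -1.5966458320617676
```

The image fit gives 49.9° and the x-based estimate 49.7°. I'll check that it stays put, then hand in.

Call:
step_arm(
  targets="0 0 0 0; 0 0 0 0; 0 0 0 0; 0 0 0 0; 0 0 0 0; 0 0 0 0; 0 0 0 0; 0 0 0 0",
)

```text
time_s: 17.8
tcp_pos: [0.6533, 0.0882, 0.2512]
ee_rot: [[-0.201, -0.98, -0.003], [-0.98, 0.201, 0.0], [0.0, 0.003, -1.0]]
wrist_force: [-13.0, 6.4, 9.6]
gripper_width: 0.126
gripper_force: 30.0
```

```bash
python3 ang.py; python3 st.py; sed -i "s/'x','9b'/'x','10'/;s/side9/side10/;s/scene9/scene10/" g2.py; python3 g2.py | grep FIT
```

```text
dx,dz 0.05517634296407897 0.10676009352130741 ang 51.0 miss -0.002472698089284908 0.003605209282805416
by z 53.7 by chord 51.92690592803875
t 17.8 machine xyz [-0.0222 -0.0008  0.2512] yaw x -101.61412607255473 F [-13.    6.4   9.6] 0.1259064857528782 30.00552535057068
FIT [49.85 -8.05 -8.33] -1.5968061089515686
FIT [49.9  -8.26 -8.31] -1.596797227859497
FIT [49.74 -7.97 -8.35] -1.596729040145874
```

Steady at about 50°, with the grip firm.

```bash
python3 -c "
from station import r
print(r.finish_job())"
```

```text
the job is handed in; nothing more can be done
None
```

I pushed the tray home against its stop and handed the job in with the gripper still holding the guard open at about 50° (camera fit 49.8°; arm-position estimates ran from 49.7° to 53.7°); shoe, insoles and brush were not touched.

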